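Hang a parts bin on the rail and stock it

TASK

Hang the empty parts bin that stands on the bench by its rear lip on the upper rail of the rack, level and centred in the free place between or beside the other two bins (below the blank card on the light bar), and let go of it slowly so that its front-heavy weight neither drops nor swings. Then stand the tall capped tube upright in the hung bin, setting it down rather than dropping it. Leave the two other bins and the squat tub where they are.

Things in the scene. Friction and masses are not known exactly. Their poses are not given: they have to be found in the camera images.
- bin_mid (a point): Middle of the empty frosted-plastic bin on the bench: 100 mm long (x), 56 wide (y), 60 high, walls and floor 3, about 130 g; point 30 above its underside. +x to its back wall (the hanging side), -x to its low front. Side walls are 60 high from x=-20 to +50, 36 high from -50 to -20; front wall 36. Grip across the sides (56), at about x=+10, z=+14.
- bin_lip (a point): Where the rail's axis lies in the bin's hook once hung: x=+60.2, z=+25 mm from bin_mid, same axes. The hook is a lip behind the back wall (outer face x=+50), underside level with the top of the walls, ending in a tab that slopes down and back: inner face x=+64 at the lip, x=+70 at its lower end 16 below. Mouth 20 wide; lip and tab 50 wide, 4 thick.
- bay_rail (a point): Free place on the rack: point on the upper rail's axis, mid-place. x level, away from the robot, square to the rail; y along the rail; z up. Rail: steel bar, diameter 10 mm, axis 140 above the bench. An equal bar 43 below and 3.5 nearer the robot is the stop the hung bin's back leans on (it ends about 3 degrees front-down). Places are 120 apart; end posts 240 either side of the rack's middle.
- bay_light (a point): Front lower edge of the light bar over the free place. The bar runs along the whole rack above the bins, from 26 to 50 mm in front of the rail (towards the robot), underside 257 and top 280 above the bench, so a gripper holding the bin must lean back towards the robot. A blank brown card 60 x 24 lies on the bar's top over the free place. Axes as bay_rail.
- tube_mid (a point): Tall round grey tube with a black cap, 30 mm in diameter, 110 high, about 110 g, upright on the bench. The point is its middle, 55 above its underside; z along the tube.
- bin: The same empty bin; origin at the centre of its underside, axes as for bin_mid.
- tube: The same tube; origin at the centre of its underside.
- hung_a: Bystander: a bin like the other, hanging on the rail, holding wooden sticks. Origin at the centre of its underside, 60 in front of the rail.
- hung_b: Bystander: a bin like the other, hanging on the rail, holding steel discs. Origin at the centre of its underside.
- tub: Bystander: squat round lidded tub, 60 in diameter, 34 high, on the bench. Origin at the centre of its underside.

How it is judged:
On the way:
1. the bin hangs by its lip on the upper rail in the free place, let go and at rest, while the tube still stands on the bench (x of bin_lip in the frame of bay_rail between -0.01 and 0.01 m and y of bin_lip in the frame of bay_rail between -0.025 and 0.025 m and z of bin_lip in the frame of bay_rail between -0.006 and 0.006 m and angle between bin_mid's own z axis and vertical below 0.14 rad and angle between the x axis of bin_mid and the x axis of bay_rail, either way round below 0.17 rad and linear speed of bin below 0.02 m/s and angular speed of bin below 0.2 rad/s and contact force between the fingers and bin below 0.1 N and height (world z) of tube_mid below 0.062 m), for 0.3 s.
At the end, for the whole second after the job is handed in: The bin hangs by its lip on the upper rail (10 mm fore and aft, 6 mm in height), within 25 mm of the middle of the free place, within 8 degrees of level and 10 of square; the tube stands on its floor, within 11 degrees of upright; both at rest (x of bin_lip in the frame of bay_rail between -0.01 and 0.01 m and y of bin_lip in the frame of bay_rail between -0.025 and 0.025 m and z of bin_lip in the frame of bay_rail between -0.006 and 0.006 m and angle between bin_mid's own z axis and vertical below 0.14 rad and angle between the x axis of bin_mid and the x axis of bay_rail, either way round below 0.17 rad and x of tube_mid in the frame of bin_mid between -0.036 and 0.036 m and y of tube_mid in the frame of bin_mid between -0.018 and 0.018 m and z of tube_mid in the frame of bin_mid between 0.018 and 0.036 m and angle between tube_mid's own z axis and vertical below 0.2 rad and linear speed of each of bin, tube below 0.02 m/s and angular speed of each of bin, tube below 0.2 rad/s); the robot touches nothing.
It fails at once if the bin drops or swings freely (faster than 0.4 m/s while not held) (contact force between the fingers and bin below 0.1 N and linear speed of bin above 0.4 m/s).
It fails at once if the tube is dropped or falls (faster than 0.4 m/s while not held) (contact force between the fingers and tube below 0.1 N and linear speed of tube above 0.4 m/s).
It fails at once if another hung bin is moved by more than 25 mm (distance of any of hung_a, hung_b from where it was at the start of the episode above 0.025 m).
It fails at once if the squat tub is moved by more than 25 mm (distance of tub from where it was at the start of the episode above 0.025 m).
It also fails if it takes over 67 s, if anything falls off the work surface, if the arm or the gripper's body presses on something with over 40 N, if the wrist force passes 120 N, or if a joint passes its speed limit or range.

ROBOT

A 7-joint arm with a two-finger parallel gripper is mounted at the origin on the work surface. World frame = base frame: x ahead of the robot, y to its left, z up, the work surface at z = 0. Lengths are in m, angles in rad, forces in N, time in s.
With the tool pointing down it reaches from about 0.425 to 1.025 m from the base axis. Payload 9.4 kg.
Tool frame: the origin (TCP) lies between the finger pads; the fingertips stand 22 mm ahead of it and the grasp point (between the pads) lies 3 mm ahead of it; z points along the fingers, y is the direction in which the jaws open and shut (so a half turn about z gives the same grasp; the last joint's range is limited). The gripper opens to 93 mm and grips with 3 to 60 N. Pads are 15 mm wide; open, the fingers measure 128 mm over their backs; the gripper's body (75 mm by 188 mm) begins 65 mm behind the grasp point.
Start: joints at [1.246, 0.599, -0.003, 1.599, 0.002, 0.943, -0.08], TCP at [0.178, -0.703, 0.241] pointing down, gripper open.
Joint ranges: [-2.57, 2.57], [-0.35, 1.97], [-1.29, 1.29], [0.11, 2.56], [-1.05, 4.19], [0.11, 1.86], [-2.63, 2.63]. Speed limits (rad/s): [2.22, 2.22, 3.01, 3.01, 3.14, 3.14, 3.14].

INTERFACE

Orientations are given as a unit quaternion [x, y, z, w].
In Python, from workcell import * gives the robot as it stands. Calls block until the motion is done:
- move_ptp(position, orientation): joint-space move of the TCP to a pose.
- movel(position, ori=None, v=0.15): straight line of the TCP; ori=None keeps the orientation; v is the mean speed in m/s.
- move_j(angles): joint-space move.
- grip(opening, f_grip=None): finger opening in m; f_grip is the grip in N (None keeps the last); returns when the fingers have stopped.
- pause(seconds).
- inverse_kinematics(position, orientation): joint angles nearest the present ones, or None.
- read_state(): the state.
- read_camera(name): name is "scene" or "top" or "wrist"; returns a dict with "img" (400x640x3 uint8, blue, green, red), "range_z" (400x640 float32, m along the optical axis (not along the pixel's ray), 0 where there is no reading), "vertical_fov" (degrees; the focal length in pixels is half the picture's height over the tangent of half this angle, whatever the lens; pixels are square), "cx", "cy" (the principal point, pixels), "dist_coeffs" ([k1, k2, p1, p2, k3] as OpenCV has them; the pictures are not rectified), "R" (3x3) and "t" (3): a world point X has camera coordinates R X + t; the wrist camera has in their place "tool_from_camera" (4x4, takes a point from camera to tool coordinates, whose origin is the TCP and whose axes are the flange's). Camera axes: x right, y down, z forward; pixel columns grow to the right and rows downward; lengths in m; the calibration is good to about 2 mm. A picture is of the moment at which its call begins: read the wrist's pose just before it.
A pose or a line that the arm cannot do raises IKError and nothing moves.
- finish_job(): hands the job in, once; it reports no verdict.
The state is a dict: "t": time; "joint_pos": joint angles; "qvel": joint speeds; "joint_efforts": joint torques, N m; "position": TCP position; "tool_rot": TCP orientation; "wrist_force": force on the tool from outside, world axes, zero at the start; "wrist_torque": the same for the moment, N m; "width": finger opening in m.
Only numpy, scipy, OpenCV 4.12 (cv2) and the standard library are available. Lean on these libraries where they do the work, as an engineer would, in place of code of your own. Each camera call takes 0.05 s, during which the arm holds its last target.

## Working session

There is one attempt and no reset: what is moved stays moved. The work goes in short steps, each a Python script; the robot and the scene stay as the last script left them, time stands still between calls to the robot, and variables do not carry over. Pictures are saved under pics/ and viewed, and the job is handed in when it is done.

```bash
ls; mkdir -p pics; python3 - <<'E'
from workcell import *
import cv2,pickle
for n in ["scene","top","wrist"]:
    s=read_state();c=read_camera(n);c['state']=s
    pickle.dump(c,open(f'c0_{n}.pkl','wb'));cv2.imwrite(f'pics/0_{n}.png',c['img'])
    print(n,c['vertical_fov'],c['cx'],c['cy'],c['dist_coeffs'],c.get('R'),c.get('t'),c.get('tool_from_camera'))
print(s)
E
```

```text
pics
scene 53.23984533112494 320.02447499348574 189.84810866541193 [0.01409577 0.         0.         0.         0.        ] [[ 0.88936454  0.45704658 -0.01179574]
 [ 0.36466229 -0.72468428 -0.58468292]
 [-0.27577552  0.51569479 -0.81117615]] [-0.49886842 -0.06910852  0.96612115] None
top 45.298496980174505 320.6131222007035 199.40433774636202 [-0.12651756  0.          0.          0.          0.        ] [[-0.10314601 -0.99465997 -0.00352841]
 [-0.97366706  0.10169284 -0.20403681]
 [ 0.20330606 -0.01761009 -0.97895686]] [0.06490893 0.55280664 1.11676336] None
wrist 71.204943772343 316.2437096736345 195.32974602367113 [-0.01234246  0.          0.          0.          0.        ] None None [[-8.80985457e-04 -9.60331323e-01 -2.78860134e-01  7.75685183e-02]
 [ 9.99999349e-01 -6.43635960e-04 -9.42698785e-04  7.08064680e-04]
 [ 7.25818761e-04 -2.78860783e-01  9.60331264e-01 -1.44498689e-01]
 [ 0.00000000e+00  0.00000000e+00  0.00000000e+00  1.00000000e+00]]
{'t': 0.1, 'joint_pos': array([ 1.24628723,  0.60004293, -0.00257699,  1.6000516 ,  0.0018018 ,
        0.94289049, -0.07978507]), 'qvel': array([ 0.00081477, -0.00316282, -0.0012415 , -0.00131348, -0.00064704,
        0.0007069 , -0.00129359]), 'joint_efforts': array([ 3.05679539e-03, -7.66553664e+01,  1.50140483e+00, -2.52937549e+01,
       -5.23118104e-02,  1.35486113e-02,  7.50457411e-05]), 'position': array([ 0.17773751, -0.7024562 ,  0.23984678]), 'tool_rot': array([ 9.92327088e-01,  1.23638453e-01, -1.41351367e-04, -6.80499163e-04]), 'wrist_force': array([ 0.59170935, -0.49888765,  0.31335565]), 'wrist_torque': array([ 0.01457676, -0.03708381, -0.02290807]), 'width': 0.09270613930076106}
```

View pics/0_scene.png

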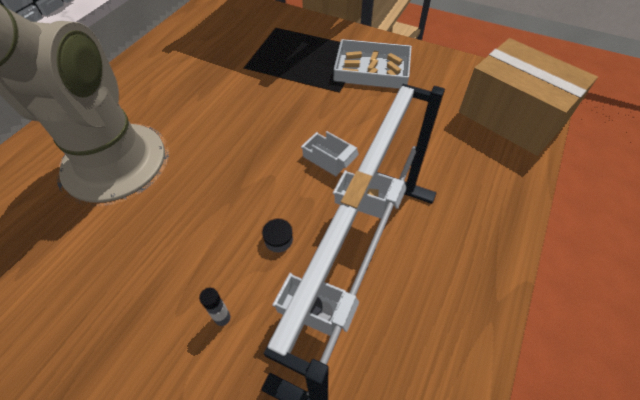

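View pics/0_top.png

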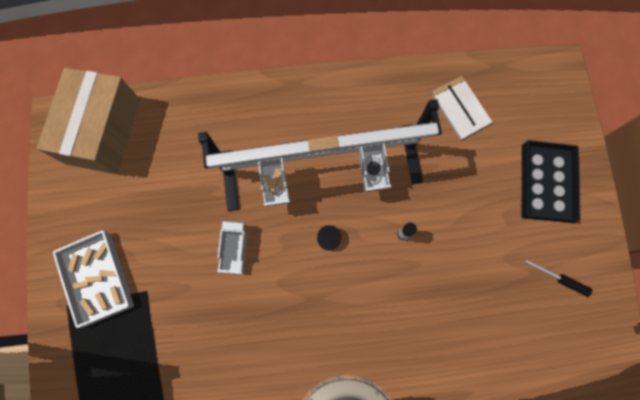

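View pics/0_wrist.png

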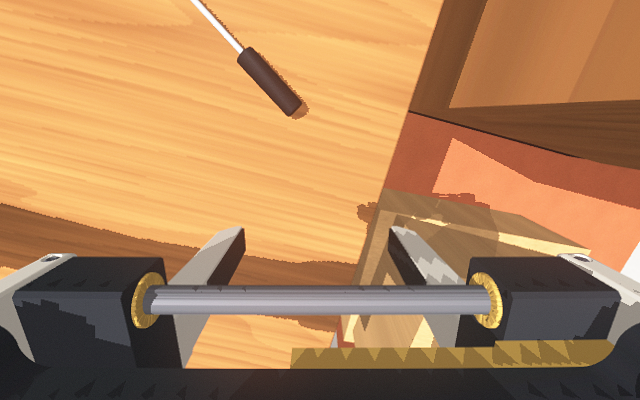

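The top view shows the bin at (231,248), the tub at (329,237) and the tube at (407,231). The brown card is at (323,144), between the hung bins at (272,180) and (375,165). Next I'll enlarge crops and set up the helpers.

```bash
cat > h.py <<'E'
import numpy as np,cv2,pickle
from scipy.spatial.transform import Rotation as Ro
def K(c):
    f=c['img'].shape[0]/2/np.tan(np.radians(c['vertical_fov'])/2)
    return np.array([[f,0,c['cx']],[0,f,c['cy']],[0,0,1.]])
def pose(c):
    "world_from_cam"
    T=np.eye(4)
    if c.get('R') is not None:
        R=np.array(c['R']);T[:3,:3]=R.T;T[:3,3]=-R.T@np.array(c['t'])
    else:
        W=np.eye(4);W[:3,:3]=Ro.from_quat(c['state']['tool_rot']).as_matrix();W[:3,3]=c['state']['position']
        T=W@np.array(c['tool_from_camera'])
    return T
def rays(c,px):
    u=cv2.undistortPoints(np.array(px,float).reshape(-1,1,2),K(c),np.array(c['dist_coeffs'])).reshape(-1,2)
    return np.c_[u,np.ones(len(u))]
def onz(c,px,z):
    T=pose(c);d=rays(c,px)@T[:3,:3].T;o=T[:3,3]
    return o+d*((z-o[2])/d[:,2])[:,None]
def cloud(c):
    g=c['range_z'];h,w=g.shape
    uv=np.stack(np.meshgrid(np.arange(w),np.arange(h)),-1).reshape(-1,2)
    P=rays(c,uv)*g.reshape(-1,1);T=pose(c)
    P=P@T[:3,:3].T+T[:3,3];P[g.reshape(-1)==0]=np.nan
    return P.reshape(h,w,3)
def proj(c,X):
    T=np.linalg.inv(pose(c));r=cv2.Rodrigues(T[:3,:3])[0]
    return cv2.projectPoints(np.array(X,float).reshape(-1,3),r,T[:3,3],K(c),np.array(c['dist_coeffs']))[0].reshape(-1,2)
def crop(c,x0,y0,w,h,s,fn):
    cv2.imwrite(fn,cv2.resize(c['img'][y0:y0+h,x0:x0+w],None,fx=s,fy=s,interpolation=cv2.INTER_CUBIC))
def snap(n,tag):
    from workcell import read_state,read_camera
    s=read_state();c=read_camera(n);c['state']=s
    pickle.dump(c,open(f'c{tag}_{n}.pkl','wb'));cv2.imwrite(f'pics/{tag}_{n}.png',c['img']);return c
def load(n,tag): return pickle.load(open(f'c{tag}_{n}.pkl','rb'))
E
python3 - <<'E'
from h import *
c=load('top','0')
P=cloud(c)
for n,(u,v) in dict(bin=(231,250),binlip=(232,227),tub=(329,237),cap=(410,228),card=(323,144),barL=(215,160),barR=(435,129),a=(272,180),b=(375,165),table=(300,300)).items(): print(n,P[v,u].round(3))
crop(c,200,110,250,180,3.2,'pics/0_topcrop.png')
print(np.nanmax(np.isnan(P)))
E
```

```text
bin [0.462 0.245 0.002]
binlip [0.51  0.228 0.062]
tub [ 0.465 -0.004  0.035]
cap [ 0.457 -0.191  0.11 ]
card [ 0.623 -0.005  0.282]
barL [0.613 0.215 0.281]
barR [ 0.633 -0.238  0.279]
a [0.603 0.117 0.115]
b [ 0.618 -0.13   0.101]
table [ 0.321  0.083 -0.003]
True
```

View pics/0_topcrop.png

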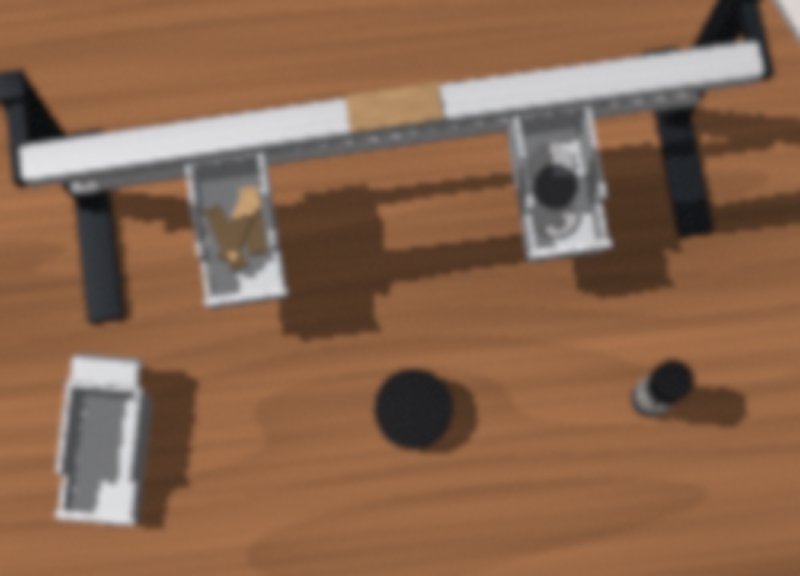

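```bash
python3 - <<'E'
from h import *
c=load('top','0');P=cloud(c);img=c['img'].astype(int)
x,y,z=P[...,0],P[...,1],P[...,2]
m=(abs(z-0.28)<0.006)&(x>.55)&(x<.68)&(abs(y)<.25)
Q=P[m];
mn=[];mx=[]
for y0 in np.arange(-.22,.23,.02):
    s=Q[abs(Q[:,1]-y0)<.01]
    if len(s)>5: mn.append((y0,s[:,0].min(),s[:,0].max()))
mn=np.array(mn);a=np.polyfit(mn[:,0],mn[:,1],1);b=np.polyfit(mn[:,0],mn[:,2],1);print('bar x edges',a,b,len(Q),Q[:,1].min(),Q[:,1].max(), np.median(Q[:,2]))
# card colour
r=img[...,2]-img[...,0]
mc=m&(r>40);C=P[mc];print('card',C.mean(0),C.min(0),C.max(0),len(C))
# tub
mt=(abs(z-.034)<.006)&(abs(x-.465)<.06)&(abs(y)<.06);print('tub',P[mt].mean(0),P[mt].min(0),P[mt].max(0))
mt=(abs(z-.110)<.006)&(abs(x-.457)<.04)&(abs(y+.19)<.04);print('tube',P[mt].mean(0),P[mt].min(0),P[mt].max(0))
mb=(z>.02)&(z<.08)&(abs(x-.46)<.09)&(abs(y-.24)<.07);print('bin',P[mb].min(0),P[mb].max(0))
mb=(abs(z-.06)<.006)&(abs(x-.46)<.09)&(abs(y-.24)<.07);B=P[mb];print(cv2.minAreaRect(B[:,:2].astype(np.float32)))
# hung bins
for y0 in (.117,-.13):
    mh=(z>.1)&(z<.17)&(x>.54)&(x<.64)&(abs(y-y0)<.05);B=P[mh];print(cv2.minAreaRect(B[:,:2].astype(np.float32)),B.min(0),B.max(0))
E
```

```text
bar x edges [-0.046347    0.61239223] [-0.02261411  0.6389713 ] 3022 -0.24993611901799098 0.24683171860481132 0.279805239251169
card [ 0.62613828 -0.00623085  0.28241488] [ 0.6076428  -0.24993612  0.27636453] [0.67392662 0.24683172 0.28599872] 354
tub [ 0.46505557 -0.0028576   0.03558232] [ 0.43495182 -0.03340845  0.02860058] [0.49577977 0.02651902 0.0399696 ]
tube [ 0.45575906 -0.19115335  0.10963001] [ 0.44038985 -0.20537856  0.10409337] [ 0.47089486 -0.17643352  0.11593331]
bin [0.39927797 0.20205999 0.02026457] [0.52896697 0.27699624 0.06896496]
((0.47835206985473633, 0.23258695006370544), (0.05804336816072464, 0.09032091498374939), 78.94701385498047)
((0.5932780504226685, 0.1142583042383194), (0.09564566612243652, 0.05698707327246666), 2.406362295150757) [0.54440718 0.08395336 0.10000199] [0.63992985 0.14440112 0.14849613]
((0.5988864302635193, -0.12512809038162231), (0.08464004844427109, 0.059444088488817215), 3.0767462253570557) [ 0.55510329 -0.15689021  0.1000296 ] [ 0.63980305 -0.09608069  0.14721758]
```

```bash
cat >> h.py <<'E'
def tq(lean,yaw,flip=False):
    """tool z = down leaning forward by lean in the yaw direction; tool x ~ +fwd (flip: -fwd)"""
    z=np.array([np.sin(lean),0,-np.cos(lean)]);x=np.array([np.cos(lean),0,np.sin(lean)])
    if flip:x=-x
    y=np.cross(z,x);R=Ro.from_euler('z',yaw).as_matrix()@np.c_[x,y,z]
    return Ro.from_matrix(R).as_quat()
E
python3 - <<'E'
from workcell import *
from h import *
for flip in (0,1):
  for lean in (0,.45,.5):
    for p in ([.46,.235,.05],[.4,.235,.3],[.58,-.005,.13],[.48,-.005,.16],[.456,-.19,.09]):
        q=inverse_kinematics(p,tq(lean,-.03,flip)); print(flip,lean,p,None if q is None else np.round(q,2))
E
```

```text
0 0 [0.46, 0.235, 0.05] [-0.77  0.68  0.27  2.23 -0.61  0.3  -1.57]
0 0 [0.4, 0.235, 0.3] [-0.8   0.21  0.18  2.11 -0.05  0.82 -2.19]
0 0 [0.58, -0.005, 0.13] [-0.12  0.57  0.05  2.03 -0.05  0.54 -1.64]
0 0 [0.48, -0.005, 0.16] [-0.09  0.44 -0.02  2.23  0.02  0.48 -1.73]
0 0 [0.456, -0.19, 0.09] [ 0.26  0.57  0.03  2.25 -0.04  0.32 -1.28]
0 0.45 [0.46, 0.235, 0.05] [-0.41  0.75 -0.55  2.46  1.99  0.75  1.93]
0 0.45 [0.4, 0.235, 0.3] [-1.89  0.2   1.22  2.39  0.31  0.36 -2.58]
0 0.45 [0.58, -0.005, 0.13] [ 0.01  0.53 -0.19  2.35  2.38  0.24  2.19]
0 0.45 [0.48, -0.005, 0.16] [ 0.11  0.41 -0.37  2.53  2.31  0.33  2.21]
0 0.45 [0.456, -0.19, 0.09] [ 0.87  0.68 -0.73  2.51  2.46  0.46  2.6 ]
0 0.5 [0.46, 0.235, 0.05] [-0.32  0.81 -0.73  2.48  1.95  0.95  1.95]
0 0.5 [0.4, 0.235, 0.3] None
0 0.5 [0.58, -0.005, 0.13] [ 0.13  0.55 -0.36  2.37  2.33  0.37  2.25]
0 0.5 [0.48, -0.005, 0.16] None
0 0.5 [0.456, -0.19, 0.09] None
1 0 [0.46, 0.235, 0.05] [-0.46  0.66 -0.18  2.21  0.38  0.3   0.58]
1 0 [0.4, 0.235, 0.3] [ 0.27  0.45 -1.26  2.06  0.51  1.    0.29]
1 0 [0.58, -0.005, 0.13] [ 0.4   0.68 -0.73  2.    0.68  0.73  0.78]
1 0 [0.48, -0.005, 0.16] [ 0.43  0.53 -0.75  2.2   0.62  0.64  0.77]
1 0 [0.456, -0.19, 0.09] [ 0.66  0.62 -0.55  2.22  0.73  0.48  1.07]
1 0.45 [0.46, 0.235, 0.05] [-0.08  0.96 -1.1   2.44  1.79  1.18 -0.97]
1 0.45 [0.4, 0.235, 0.3] [ 0.05  0.23 -1.1   2.3   0.97  0.74 -0.22]
1 0.45 [0.58, -0.005, 0.13] [ 0.6   0.76 -1.1   2.31  1.75  0.77 -0.24]
1 0.45 [0.48, -0.005, 0.16] [ 0.6   0.59 -1.09  2.5   1.8   0.67 -0.44]
1 0.45 [0.456, -0.19, 0.09] [ 1.08  0.82 -1.09  2.5   2.07  0.66 -0.15]
1 0.5 [0.46, 0.235, 0.05] [-0.11  0.98 -1.1   2.47  1.83  1.25 -1.04]
1 0.5 [0.4, 0.235, 0.3] [ 0.02  0.23 -1.1   2.33  1.06  0.75 -0.33]
1 0.5 [0.58, -0.005, 0.13] [ 0.59  0.77 -1.1   2.35  1.86  0.8  -0.35]
1 0.5 [0.48, -0.005, 0.16] None
1 0.5 [0.456, -0.19, 0.09] None
```

```bash
python3 - <<'E'
from h import *
c=load('scene','0');P=cloud(c)
print(pose(c)[:3,3])
crop(c,240,70,200,150,4,'pics/0_sc1.png');crop(c,240,220,200,150,4,'pics/0_sc2.png')
E
```

```text
[ 0.73530971 -0.3202994   0.73740335]
```

View pics/0_sc1.png

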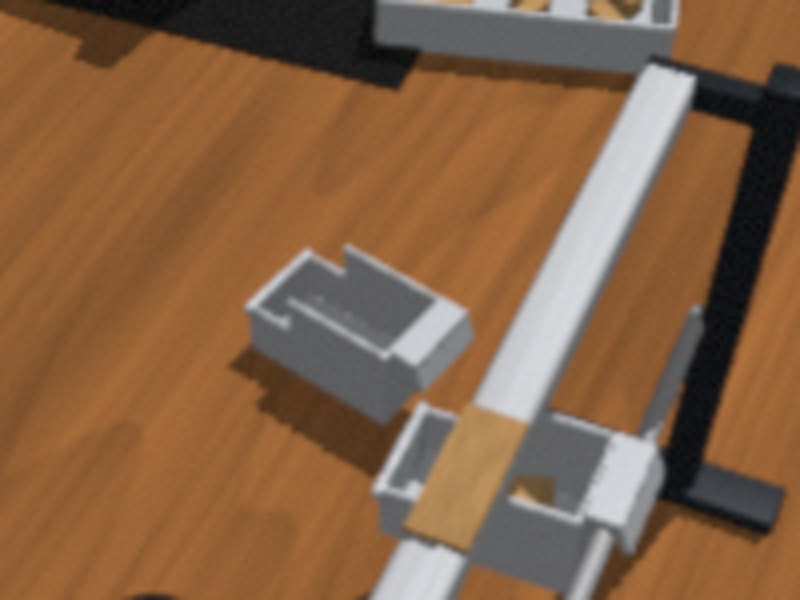

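View pics/0_sc2.png

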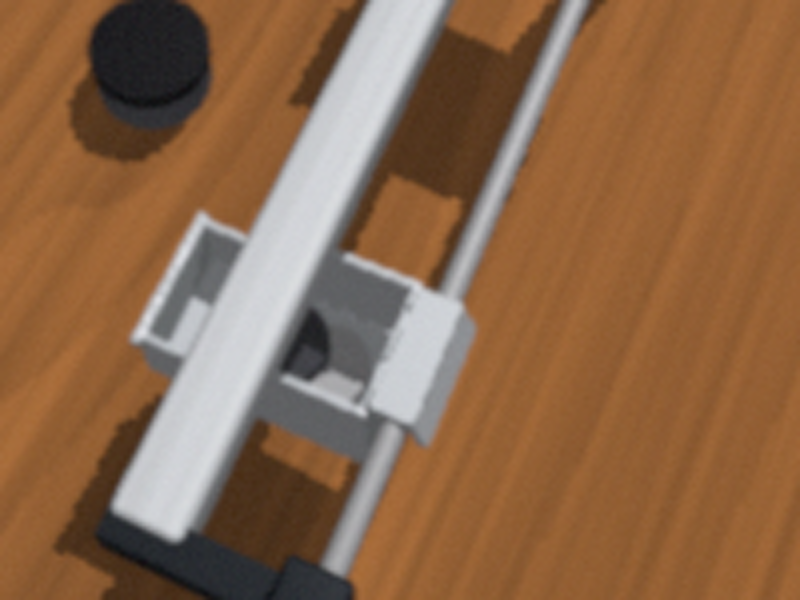

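```bash
cat > fit.py <<'E'
from h import *
from scipy.optimize import least_squares
s=load('scene','0');t=load('top','0')
C1=lambda u,v:(240+(u+.5)/4-.5,70+(v+.5)/4-.5)
C2=lambda u,v:(240+(u+.5)/4-.5,220+(v+.5)/4-.5)
T=lambda u,v:(200+(u+.5)/3.2-.5,110+(v+.5)/3.2-.5)
rail=[C2(577,10),C2(522,130),C2(463,255),C2(386,440),C2(342,555)]
R=onz(s,rail,.14);print('rail pts',R.round(4));a=np.polyfit(R[:,1],R[:,0],1);print('rail x=a*y+b',a,np.polyval(a,R[:,1])-R[:,0])
cs=onz(s,[C1(473,404),C1(526,420),C1(460,550),C1(405,528)],.281);ct=onz(t,[T(347,97),T(438,87),T(443,115),T(350,127)],.281)
print('card scene',cs.mean(0).round(4),'\n',cs.round(4),'\ncard top',ct.mean(0).round(4),'\n',ct.round(4))
bb=onz(t,[T(22,183),T(765,75),T(20,146),T(755,42)],.28);print('bar',bb.round(4),(bb[1]-bb[0])[0]/(bb[1]-bb[0])[1])
ms=[((-50,-28,36),C1(250,305)),((-50,28,36),C1(310,252)),((-20,28,60),C1(346,246)),((-20,-28,60),C1(291,299)),((50,-28,0),C1(385,422)),((-50,-28,0),C1(256,347)),((50,-28,60),C1(388,357))]
mt=[((-50,28,36),T(57,518)),((-50,-28,36),T(135,524)),((68,25,64),T(72,356)),((68,-25,64),T(139,362)),((-20,28,60),T(62,472))]
def tf(p,m):return Ro.from_euler('z',p[2]).apply(np.array(m)/1000)+[p[0],p[1],0]
def res(p,use):
    r=[]
    for cam,mm in use:
        r.append((proj(cam,tf(p,[m[0] for m in mm]))-np.array([m[1] for m in mm])).ravel())
    return np.concatenate(r)
for nm,use in (('s',[(s,ms)]),('t',[(t,mt)]),('st',[(s,ms),(t,mt)])):
    f=least_squares(res,[.46,.235,0],args=(use,),x_scale=[.01,.01,.1]);print(nm,f.x,f.fun.reshape(-1,2).round(1).tolist())
E
python3 fit.py
```

```text
rail pts [[ 0.6631  0.0479  0.14  ]
 [ 0.6644 -0.0163  0.14  ]
 [ 0.665  -0.0771  0.14  ]
 [ 0.6692 -0.1553  0.14  ]
 [ 0.6727 -0.1982  0.14  ]]
rail x=a*y+b [-0.03788205  0.6638561 ] [-1.01513588e-03  8.13836584e-05  1.74957577e-03  5.37893065e-04
 -1.35371662e-03]
card scene [ 0.6245 -0.0043  0.281 ] 
 [[ 0.6137  0.0254  0.281 ]
 [ 0.6338  0.0272  0.281 ]
 [ 0.6356 -0.0348  0.281 ]
 [ 0.615  -0.035   0.281 ]] 
card top [ 0.6258 -0.0054  0.281 ] 
 [[ 0.6352  0.0239  0.281 ]
 [ 0.6358 -0.0342  0.281 ]
 [ 0.617  -0.0353  0.281 ]
 [ 0.6152  0.024   0.281 ]]
bar [[ 0.601   0.2337  0.28  ]
 [ 0.6234 -0.2441  0.28  ]
 [ 0.6256  0.2337  0.28  ]
 [ 0.6463 -0.2413  0.28  ]] -0.04673884237940777
s [ 0.45556355  0.23849301 -0.18171277] [[0.1, 0.1], [-0.3, -0.4], [0.7, -0.5], [-0.4, 0.4], [0.3, 0.5], [-0.7, -0.4], [0.2, 0.1]]
t [ 0.45396952  0.23659645 -0.1736561 ] [[1.2, -0.7], [-0.5, -0.8], [0.5, 0.6], [-0.1, 0.2], [-1.1, 0.6]]
st [ 0.45497593  0.23767855 -0.17776693] [[-0.3, 0.3], [-0.7, -0.3], [0.2, -0.4], [-0.8, 0.6], [0.0, 0.6], [-1.0, -0.2], [-0.2, 0.3], [0.7, -1.1], [-1.1, -1.1], [0.2, 0.2], [-0.4, -0.1], [-1.6, 0.2]]
```

```bash
python3 - <<'E'
from workcell import *
from h import *
L=.45
print(tq(0,-.6,1))
try:
    move_ptp([.30,-.36,.38],tq(0.1,-.5,1))
    s=read_state();print(s['t'],s['joint_pos'].round(2))
    move_ptp([.42,.05,.38],tq(.3,-.1,1))
    s=read_state();print(s['t'],s['joint_pos'].round(2),s['position'])
except Exception as e: print(repr(e))
g=np.array([.455,.2375,0])+Ro.from_euler('z',-.177).apply([.010,0,.044])
for L in(.42,.45,.48):
  q=tq(L,-.177,1);d=Ro.from_quat(q).apply([0,0,1])
  for b in (0.003,.06,.103,.13):
    j=inverse_kinematics(g-d*b,q);print(L,b,(g-d*b).round(3),None if j is None else np.round(j,2))
E
```

```text
[0.29552021 0.95533649 0.         0.        ]
1.7333 [ 1.41  0.14 -0.71  2.    0.09  0.94  1.72]
3.3083 [ 0.99 -0.03 -1.24  2.18  0.11  0.7   1.14] [0.42026048 0.04887814 0.37998604]
0.42 0.003 [0.464 0.236 0.047] [-0.45  0.74 -0.5   2.41  1.84  0.7  -1.22]
0.42 0.06 [0.441 0.24  0.099] [-0.46  0.61 -0.53  2.42  1.66  0.66 -1.08]
0.42 0.103 [0.424 0.243 0.138] [-0.41  0.54 -0.64  2.41  1.48  0.69 -0.94]
0.42 0.13 [0.413 0.245 0.163] [-0.35  0.5  -0.74  2.4   1.38  0.73 -0.86]
0.45 0.003 [0.464 0.236 0.047] [-0.46  0.75 -0.51  2.42  1.87  0.75 -1.27]
0.45 0.06 [0.439 0.24  0.098] [-0.48  0.62 -0.54  2.44  1.69  0.71 -1.15]
0.45 0.103 [0.421 0.244 0.137] [-0.46  0.54 -0.61  2.44  1.53  0.71 -1.02]
0.45 0.13 [0.409 0.246 0.161] [-0.41  0.5  -0.71  2.43  1.42  0.74 -0.94]
0.48 0.003 [0.463 0.236 0.047] [-0.47  0.76 -0.52  2.44  1.89  0.8  -1.31]
0.48 0.06 [0.438 0.241 0.097] [-0.49  0.64 -0.56  2.45  1.72  0.75 -1.2 ]
0.48 0.103 [0.418 0.244 0.135] [-0.48  0.55 -0.62  2.45  1.57  0.75 -1.09]
0.48 0.13 [0.406 0.246 0.159] [-0.45  0.5  -0.69  2.45  1.47  0.76 -1.01]
```

```bash
python3 - <<'E'
from workcell import *
from h import *
L=.45
g=np.array([.455,.2375,0])+Ro.from_euler('z',-.177).apply([.010,0,.044])
q=tq(L,-.177,1);d=Ro.from_quat(q).apply([0,0,1])
move_ptp(g-d*.14,q)
s=read_state();print(s['t'],s['joint_pos'].round(2),s['position'],g-d*.14)
c=snap('wrist','1');snap('scene','1')
wf=[(x,y,z) for x,y,z in [(-50,-28,36),(-50,28,36),(-20,28,60),(-20,-28,60),(50,-28,60),(50,28,60),(-50,-28,0),(-50,28,0)]]
W=Ro.from_euler('z',-.177).apply(np.array(wf)/1000)+[.455,.2375,0]
im=c['img'].copy()
for p in proj(c,W): cv2.circle(im,tuple(int(round(v)) for v in p),3,(0,0,255),1)
cv2.imwrite('pics/1_w.png',im)
E
```

```text
5.0833 [-0.38  0.48 -0.75  2.42  1.39  0.76 -0.91] [0.40530217 0.24582305 0.17019512] [0.40489999 0.24646148 0.17006259]
```

View pics/1_w.png

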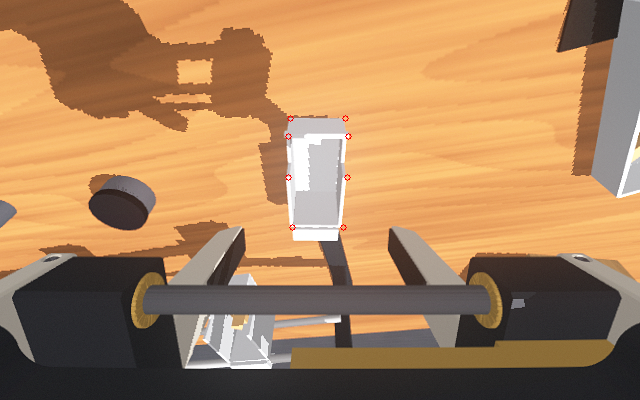

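View pics/1_scene.png

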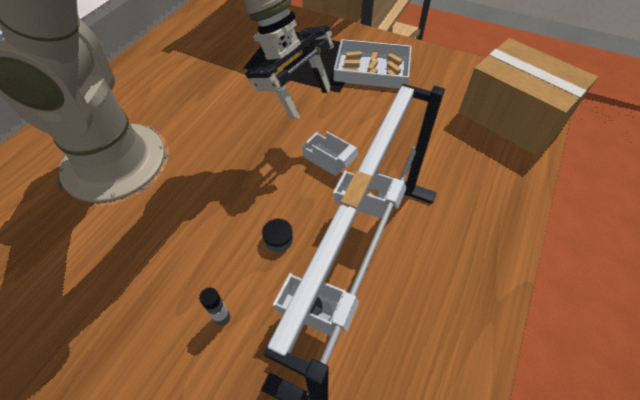

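Projected bin corners land on the real ones, e.g. (288,137), (349,137), (292,228) and (344,228). The pose is confirmed, so I'll grasp and lift.

```bash
python3 - <<'E'
from workcell import *
from h import *
L=.45
g=np.array([.455,.2375,0])+Ro.from_euler('z',-.177).apply([.010,0,.044])
q=tq(L,-.177,1);d=Ro.from_quat(q).apply([0,0,1])
movel(g-d*.003,q,v=.12)
s=read_state();print(s['t'],s['position'],g-d*.003)
grip(.054,15)
s=read_state();print(s['t'],s['width'],s['wrist_force'])
movel(g-d*.003+[0,0,.02],v=.05)
s=read_state();print(s['t'],s['width'],s['wrist_force'])
snap('wrist','2');snap('scene','2')
# reach check for the hang
O=np.array([.664,-.005,.14]);Rz=Ro.from_euler('z',.045);qh=tq(L,.045,1);dh=Ro.from_quat(qh).apply([0,0,1])
for off in ([-.12,0,.03],[0,0,.03],[0,0,0]):
    gp=O+Rz.apply(np.array([-.0602+.010,0,-.025+.014])+off)-dh*.003
    j=inverse_kinematics(gp,qh);print(off,gp.round(3),None if j is None else np.round(j,2))
E
```

```text
6.475 [0.46351889 0.23620341 0.04727572] [0.46355925 0.23596899 0.04670134]
7.1667 0.05574675976606827 [ 0.00521206 -1.16920799  2.93148041]
7.7167 0.0561909033459439 [ 0.9097172  -0.36042054 -1.30406863]
[-0.12, 0, 0.03] [ 0.493 -0.013  0.162] [ 0.29  0.44 -0.53  2.49  2.19  0.33 -0.69]
[0, 0, 0.03] [ 0.613 -0.007  0.162] [ 0.11  0.5  -0.27  2.25  1.84  0.16 -0.29]
[0, 0, 0] [ 0.613 -0.007  0.132] [ 0.18  0.56 -0.38  2.27  2.04  0.25 -0.49]
```

View pics/2_wrist.png

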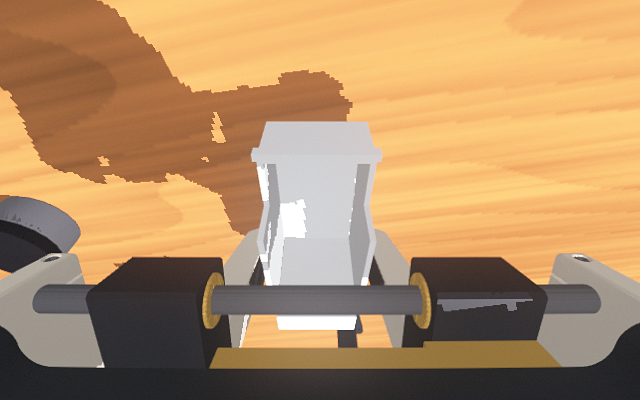

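View pics/2_scene.png

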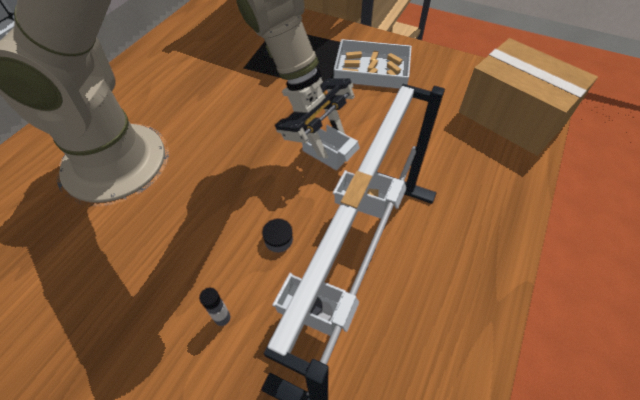

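```bash
python3 - <<'E'
from h import *
from scipy.optimize import least_squares
c=load('wrist','2');crop(c,230,100,180,130,4.4,'pics/2_wc.png')
wf=np.array([(-50,-28,0),(-50,28,0),(-50,-28,36),(-50,28,36),(-20,28,60),(-20,-28,60),(68,25,64),(68,-25,64)])/1000
print(proj(c,Ro.from_euler('z',-.177).apply(wf)+[.455,.2375,.02]).round(1).tolist())
E
```

```text
[[267.0, 121.3], [367.2, 121.1], [256.8, 158.0], [377.9, 157.8], [377.0, 240.0], [258.0, 240.2], [354.4, 327.8], [280.1, 327.9]]
```

View pics/2_wc.png

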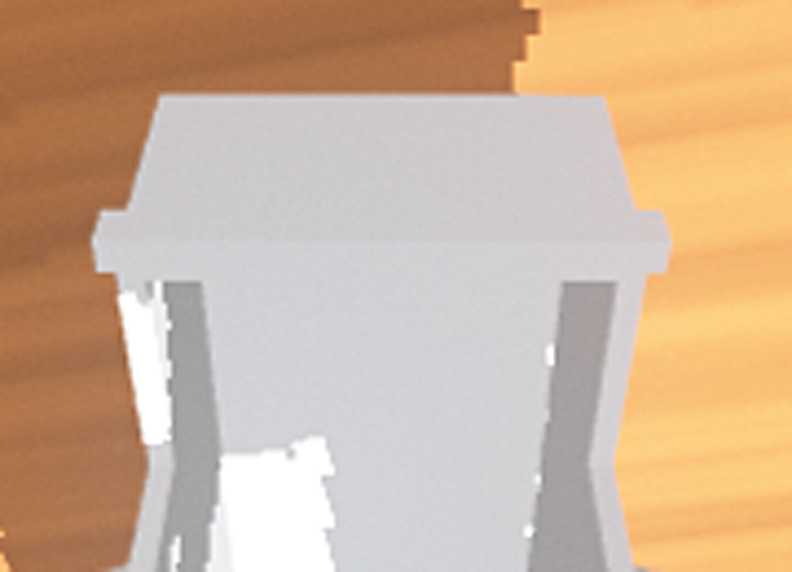

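In-hand pose matches the model: front bottom edge at (266,121) to (367,121), predicted (267,121) to (367,121). I'll carry it to the front of the bay.

```bash
cat >> h.py <<'E'
L=.45
O=np.array([.664,-.005,.14]);RYAW=.045
def hang_tcp(off,lean=L,O=O,ryaw=RYAW):
    Rz=Ro.from_euler('z',ryaw);q=tq(lean,ryaw,1);d=Ro.from_quat(q).apply([0,0,1])
    return O+Rz.apply(np.array([-.0602+.010,0,-.025+.014])+off)-d*.003,q
E
python3 - <<'E'
from workcell import *
from h import *
for x in (-.17,-.16,-.15,-.14):
    p,q=hang_tcp([x,0,.03]);j=inverse_kinematics(p,q);print(x,p.round(3),None if j is None else np.round(j,2))
s=read_state();p0=s['position']
try:
    movel([p0[0]-.02,p0[1],.162],v=.12);s=read_state();print(s['t'],s['joint_pos'].round(2))
    for x in (-.17,-.16,-.15):
        p,q=hang_tcp([x,0,.03])
        try: movel(p,q,v=.12);print('ok',x);break
        except IKError as e: print(x,e)
except Exception as e: print(repr(e))
s=read_state();print(s['t'],s['joint_pos'].round(2),s['position'],s['width'])
snap('scene','3');snap('wrist','3')
E
```

```text
-0.17 [ 0.443 -0.015  0.162] None
-0.16 [ 0.453 -0.015  0.162] None
-0.15 [ 0.463 -0.014  0.162] [ 0.33  0.43 -0.59  2.55  2.24  0.37 -0.76]
-0.14 [ 0.473 -0.014  0.162] [ 0.31  0.43 -0.57  2.53  2.23  0.35 -0.75]
8.775 [-0.33  0.51 -0.7   2.39  1.44  0.72 -0.85]
-0.17 the arm cannot follow that straight line within its joint ranges
ok -0.16
11.5667 [ 0.66  0.56 -1.1   2.56  1.88  0.62 -0.43] [ 0.45278082 -0.01413031  0.1617703 ] 0.055879207594981266
```

View pics/3_scene.png

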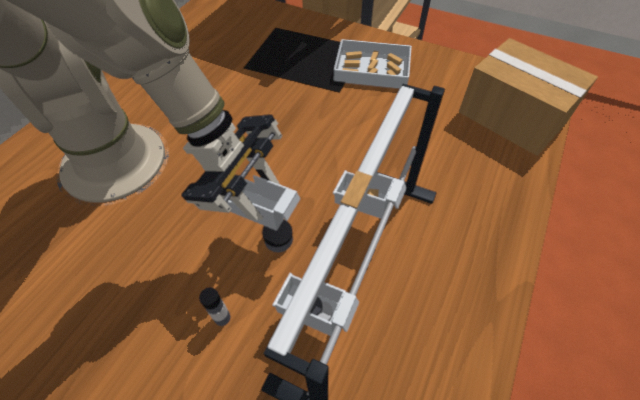

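View pics/3_wrist.png

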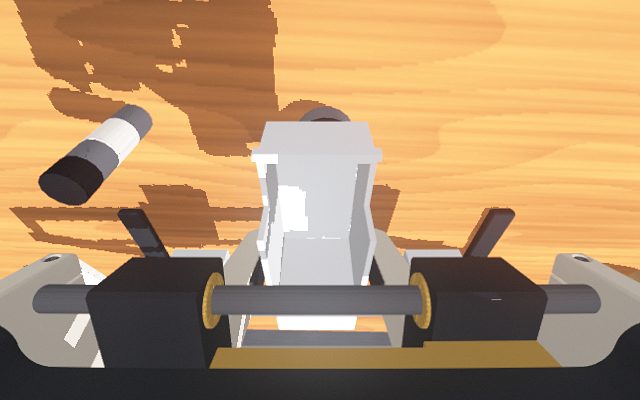

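```bash
python3 - <<'E'
from workcell import *
from h import *
p,q=hang_tcp([-.035,0,.023]);movel(p,q,v=.1)
s=read_state();print(s['t'],s['joint_pos'].round(2),s['position']-p,s['wrist_force'])
c=snap('scene','4');P=cloud(c);crop(c,260,130,160,120,5,'pics/4_sc.png')
snap('wrist','4')
E
```

```text
13.0667 [ 0.57  0.64 -0.95  2.3   1.71  0.56 -0.13] [-5.78784218e-04 -6.79355483e-05 -8.23502629e-05] [-0.21972112 -0.11825521 -1.59717456]
```

View pics/4_sc.png

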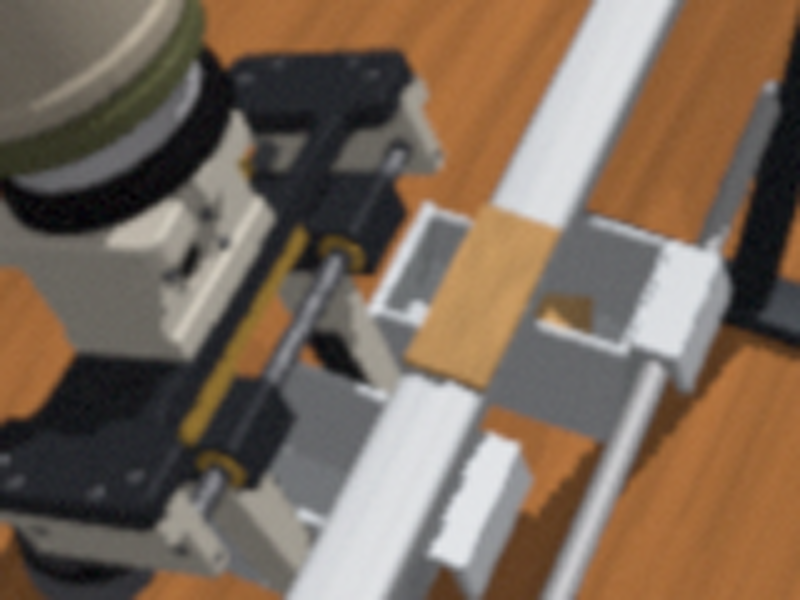

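```bash
python3 - <<'E'
from h import *
c=load('scene','4')
Rz=Ro.from_euler('z',RYAW)
def pr(pts,off):
    X=O+Rz.apply(np.array(pts)/1000-[.0602,0,.025]+off)
    return ((proj(c,X)-[260,130]+.5)*5-.5).round(0).tolist()
print('lip back top, tab bottom', pr([(68,25,34),(68,-25,34),(74,25,14),(74,-25,14),(70,25,14),(70,-25,14)],[-.035,0,.023]))
print('rail axis',((proj(c,O+Rz.apply(np.array([[0,.0,0],[0,.05,0],[0,-.05,0]])))-[260,130]+.5)*5-.5).round(0).tolist())
P=cloud(c)
for u,v in ((480,500),(495,520),(505,480)): print(P[int(130+v/5),int(260+u/5)])
# rail depth points
for u,v in ((580,560),(620,460),(600,510),(640,410)):print(P[int(130+v/5),int(260+u/5)])
E
```

```text
lip back top, tab bottom [[523.0, 448.0], [466.0, 570.0], [535.0, 485.0], [480.0, 606.0], [524.0, 481.0], [469.0, 602.0]]
rail axis [[565.0, 585.0], [615.0, 468.0], [511.0, 712.0]]
[ 0.63238796 -0.00687789  0.17332656]
[ 0.6381275  -0.00628019  0.16386065]
[0.63608652 0.00530287 0.17046085]
[0.66634084 0.00311417 0.14459051]
[0.66372931 0.04527654 0.14473919]
[0.66517508 0.02327284 0.14565243]
[0.66259311 0.06616057 0.14676869]
```

Predicted lip edge (523,448) to (466,570) matches what I see, about (522,445) to (462,568). The rail at (565,585) is also on it. Moving over the rail and lowering.

```bash
cat >> h.py <<'E'
def hang_tilt(off,a):
    "bin turned front-down by a about the rail"
    lean=L+a;Rz=Ro.from_euler('z',RYAW);q=tq(lean,RYAW,1);d=Ro.from_quat(q).apply([0,0,1])
    c,s=np.cos(a),np.sin(a);x,z=-.0502,-.011
    return O+Rz.apply(np.array([x*c-z*s,0,x*s+z*c])+off)-d*.003,q
E
python3 - <<'E'
from workcell import *
from h import *
p,q=hang_tcp([0,0,.023]);movel(p,q,v=.06)
s=read_state();print(s['t'],s['position']-p,s['wrist_force']);f0=s['wrist_force']
c=snap('scene','5')
crop(c,260,130,160,120,5,'pics/5_sc.png')
for z in (.012,.006,.003,.001,0):
    p,q=hang_tcp([0,0,z]);movel(p,q,v=.03)
    s=read_state();print(z,round(s['t'],2),(s['position']-p).round(4),(s['wrist_force']-f0).round(2),s['width'])
    if np.linalg.norm(s['wrist_force']-f0)>6: break
c=snap('scene','6')
crop(c,260,130,160,120,5,'pics/6_sc.png')
E
```

```text
13.9 [-3.09191016e-04  7.09535922e-05 -1.82622540e-04] [ 1.06350513 -0.08339268 -0.56852263]
0.012 14.47 [-0.0001  0.0001 -0.0003] [-0.83  0.32 -0.51] 0.05610625152619545
0.006 14.82 [-0.0001  0.     -0.0003] [-1.36  0.7  -0.18] 0.0558856986241671
0.003 15.07 [-0.0001 -0.     -0.0002] [-1.85 -0.75  0.29] 0.055705272814888296
0.001 15.32 [-0.      0.     -0.0001] [ 0.12  0.12 -0.15] 0.056022805961245696
0 15.57 [0.0001 0.0001 0.0001] [-1.04 -0.6   0.08] 0.0560545637255007
```

View pics/6_sc.png

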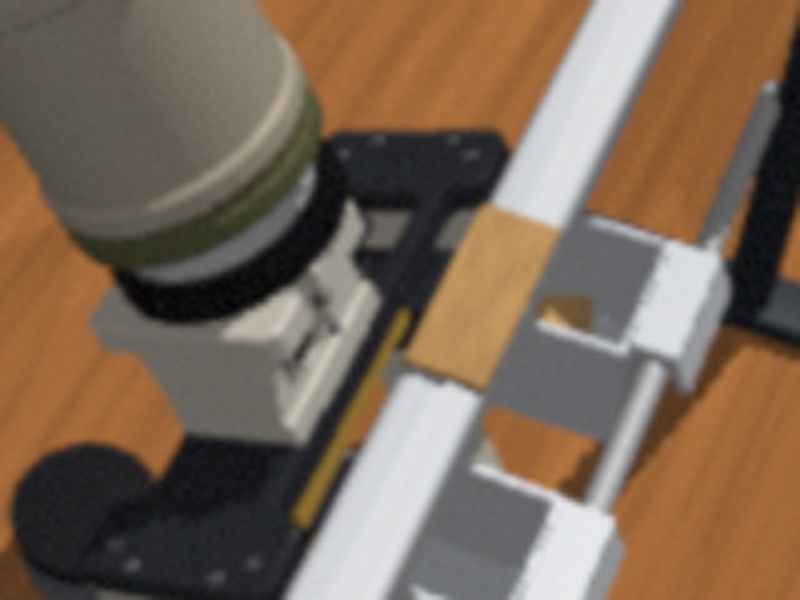

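The rail enters the hook between lip and wall, and there is no hard contact yet. I'll lower to touch, then tip it gently onto the stop.

```bash
python3 - <<'E'
from workcell import *
from h import *
f0=np.mean([read_state()['wrist_force'] for _ in range(1)],axis=0)
z=0
def F():
    fs=[]
    for _ in range(4): pause(.03); fs.append(read_state()['wrist_force'])
    return np.mean(fs,axis=0)
f0=F();print(f0)
for z in (-.001,-.002,-.003,-.004):
    p,q=hang_tcp([0,0,z]);movel(p,q,v=.02)
    f=F();print(z,(f-f0).round(2))
    if f[2]-f0[2]>2: break
for a in (.015,.03,.045):
    p,q=hang_tilt([0,0,z],a);movel(p,q,v=.02)
    f=F();print('tilt',a,(f-f0).round(2))
    if abs(f[0]-f0[0])>4: break
s=read_state();print(s['t'],s['width'])
c=snap('scene','7')
crop(c,290,170,130,100,6,'pics/7_sc.png')
E
```

```text
[-0.0527422  -0.10813397 -0.52904596]
-0.001 [-0.65 -0.08  3.55]
tilt 0.015 [-0.55  0.38  3.9 ]
tilt 0.03 [-2.9  -0.19  6.5 ]
tilt 0.045 [-5.25 -1.19 11.24]
17.2833 0.055782734258828445
```

View pics/7_sc.png

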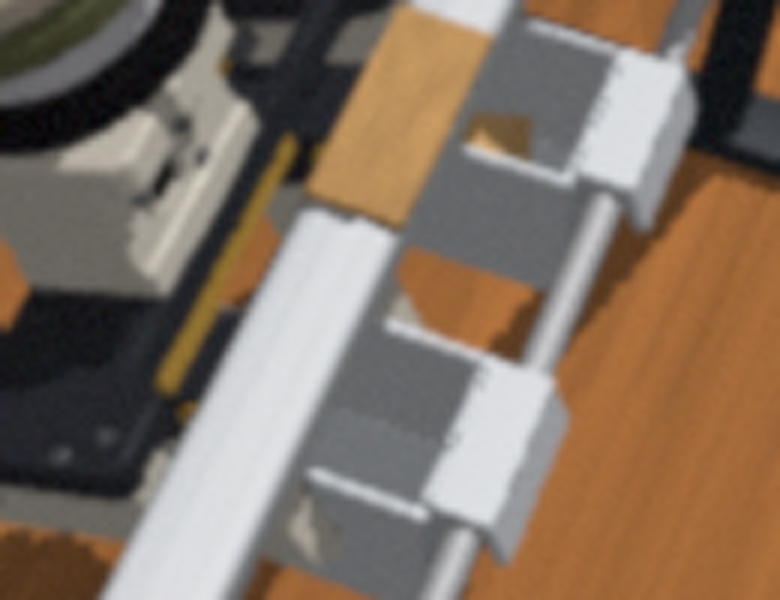

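```bash
python3 - <<'E'
from workcell import *
from h import *
p,q=hang_tilt([0,0,-.0005],.028);movel(p,q,v=.02)
for w in (.0565,.0575,.0585,.060,.063,.068,.076):
    grip(w,5);s=read_state();print(w,round(s['width'],4),round(s['t'],2),s['wrist_force'].round(2))
c=snap('scene','8')
crop(c,290,170,130,100,6,'pics/8_sc.png')
snap('wrist','8')
E
```

```text
0.0565 0.0563 17.8 [-0.44 -0.56 -0.4 ]
0.0575 0.0575 18.02 [-0.4  -0.26 -0.61]
0.0585 0.0586 18.26 [ 0.56 -0.05 -0.51]
0.06 0.0599 18.52 [-0.68 -0.25 -0.61]
0.063 0.0633 18.82 [0.49 0.37 0.63]
0.068 0.0681 19.18 [-0.25  0.28  0.6 ]
0.076 0.0759 19.59 [0.28 0.43 0.22]
```

View pics/8_sc.png

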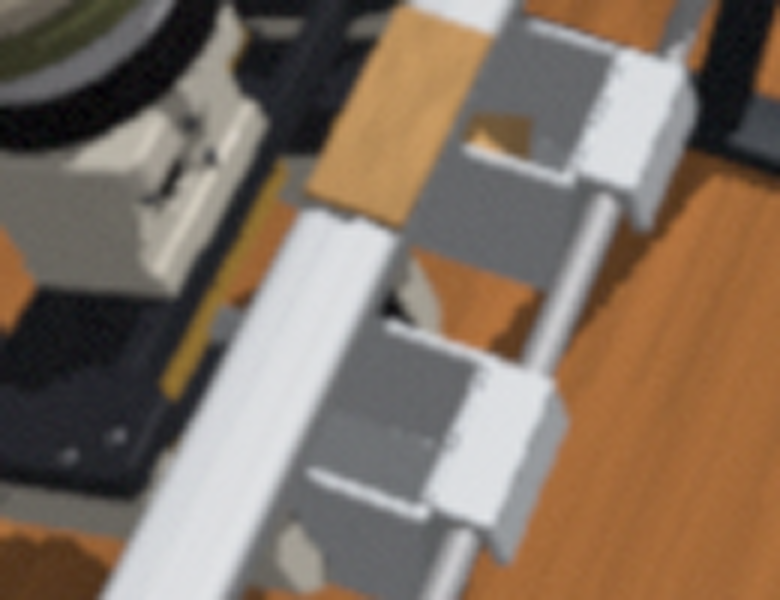

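View pics/8_wrist.png

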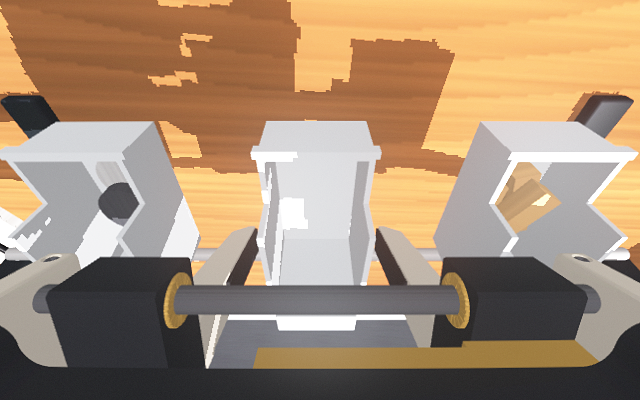

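The bin hangs in line with its neighbours, centred (wrist view: 255–380 between the side bins), and the fingers are open with gaps on both sides. I'll retract and go for the tube.

```bash
python3 - <<'E'
from workcell import *
from h import *
s=read_state();d=Ro.from_quat(s['tool_rot']).apply([0,0,1])
pause(.3)
movel(s['position']-d*.12,v=.12)
s=read_state();print(s['t'],s['position'],s['joint_pos'].round(2))
snap('scene','9');snap('top','9')
t=np.array([.456,-.1912,.088])
for lean in (.35,.3):
  for yaw in (-.4,-.2,.045):
    q=tq(lean,yaw,1);d=Ro.from_quat(q).apply([0,0,1])
    for b in (.003,.1):
      j=inverse_kinematics(t-d*b,q);print(lean,yaw,b,(t-d*b).round(3),None if j is None else np.round(j,2))
  q=tq(lean,.045,1);d=Ro.from_quat(q).apply([0,0,1]);Rz=Ro.from_euler('z',.045)
  for x,z in((-.16,.225),(-.075,.225),(-.075,.173)):
      p=O*[1,1,0]+Rz.apply([x,0,z])-d*.003;j=inverse_kinematics(p,q);print('place',x,z,p.round(3),None if j is None else np.round(j,2))
E
```

```text
21.1417 [ 0.55765642 -0.00987182  0.23618696] [ 0.64  0.44 -0.98  2.29  1.39  0.44  0.15]
0.35 -0.4 0.003 [ 0.455 -0.191  0.091] [ 0.71  0.63 -0.67  2.47  2.02  0.49 -0.6 ]
0.35 -0.4 0.1 [ 0.424 -0.178  0.182] [ 0.87  0.41 -0.83  2.46  1.47  0.39 -0.09]
0.35 -0.2 0.003 [ 0.455 -0.191  0.091] [ 0.81  0.65 -0.73  2.46  2.05  0.44 -0.38]
0.35 -0.2 0.1 [ 0.422 -0.184  0.182] [ 0.97  0.42 -0.86  2.45  1.44  0.32  0.2 ]
0.35 0.045 0.003 [ 0.455 -0.191  0.091] [ 0.91  0.67 -0.78  2.44  2.02  0.36 -0.04]
0.35 0.045 0.1 [ 0.422 -0.193  0.182] [ 1.08  0.45 -0.9   2.41  1.21  0.25  0.75]
place -0.16 0.225 [ 0.503 -0.012  0.228] [ 0.68  0.41 -1.02  2.31  1.08  0.47  0.42]
place -0.075 0.225 [ 0.588 -0.008  0.228] [ 0.59  0.5  -0.95  2.14  1.02  0.55  0.53]
place -0.075 0.173 [ 0.588 -0.008  0.176] [ 0.57  0.6  -0.94  2.19  1.28  0.55  0.29]
0.3 -0.4 0.003 [ 0.455 -0.191  0.091] [ 0.73  0.63 -0.68  2.43  1.84  0.45 -0.42]
0.3 -0.4 0.1 [ 0.429 -0.18   0.184] [ 0.91  0.43 -0.88  2.41  1.25  0.43  0.14]
0.3 -0.2 0.003 [ 0.455 -0.191  0.091] [ 0.81  0.64 -0.73  2.43  1.85  0.41 -0.18]
0.3 -0.2 0.1 [ 0.427 -0.185  0.184] [ 1.    0.44 -0.92  2.4   1.2   0.38  0.44]
0.3 0.045 0.003 [ 0.455 -0.191  0.091] [ 0.88  0.66 -0.76  2.41  1.79  0.34  0.16]
0.3 0.045 0.1 [ 0.426 -0.193  0.184] [ 1.13  0.49 -1.01  2.37  1.08  0.38  0.86]
place -0.16 0.225 [ 0.503 -0.012  0.228] [ 0.66  0.41 -1.    2.28  0.94  0.51  0.56]
place -0.075 0.225 [ 0.588 -0.008  0.228] [ 0.56  0.5  -0.9   2.11  0.89  0.57  0.66]
place -0.075 0.173 [ 0.588 -0.008  0.176] [ 0.56  0.6  -0.94  2.16  1.15  0.58  0.41]
```

View pics/9_scene.png

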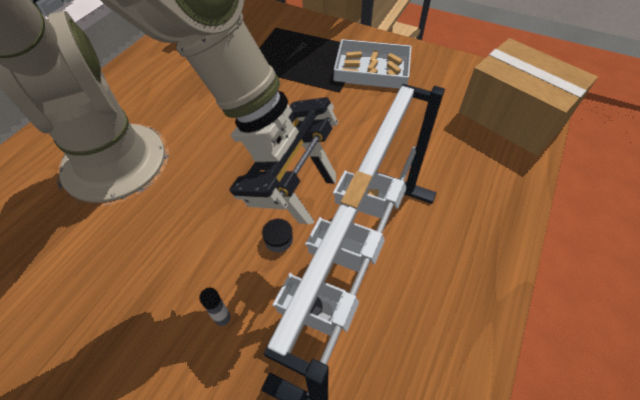

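```bash
python3 - <<'E'
from workcell import *
from h import *
grip(.09,20)
t=np.array([.456,-.1912,.088]);q=tq(.35,-.2,1);d=Ro.from_quat(q).apply([0,0,1])
movel([.48,-.03,.25],tq(.4,0,1),v=.2)
movel(t-d*.12,q,v=.2)
s=read_state();print(s['t'],s['position']-(t-d*.12))
c=snap('wrist','10')
im=c['img'].copy()
an=np.linspace(0,2*np.pi,16)[:-1]
for z in (0,.11):
  for p in proj(c,np.c_[t[0]+.015*np.cos(an),t[1]+.015*np.sin(an),0*an+z]): cv2.circle(im,tuple(int(round(v)) for v in p),2,(0,0,255),-1)
cv2.imwrite('pics/10_w.png',im)
P=cloud(c);m=(abs(P[...,2]-.11)<.006)&(abs(P[...,0]-.456)<.03)&(abs(P[...,1]+.19)<.03);print(m.sum(),P[m].mean(0),P[m].min(0),P[m].max(0))
E
```

```text
23.3083 [0.00070067 0.00087996 0.00029844]
786 [ 0.45354675 -0.19311476  0.11033367] [ 0.44039699 -0.20900102  0.10401057] [ 0.47182588 -0.1785274   0.11252881]
```

View pics/10_w.png

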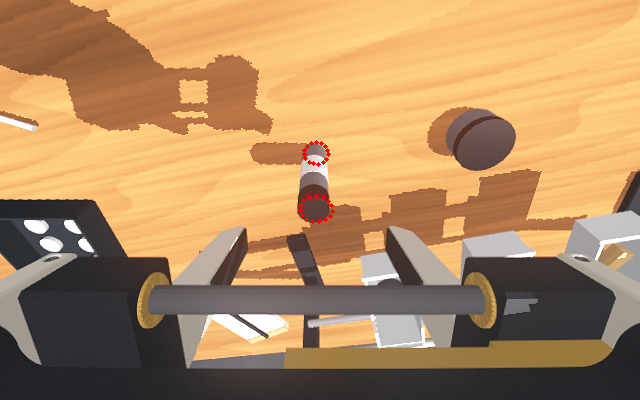

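The tube is where expected: the predicted cap ring at (316,208) sits on the cap. Grasping it.

```bash
python3 - <<'E'
from workcell import *
from h import *
t=np.array([.456,-.192,.088]);q=tq(.35,-.2,1);d=Ro.from_quat(q).apply([0,0,1])
movel(t-d*.003,q,v=.12)
grip(.028,20)
s=read_state();print(s['t'],s['width'],s['wrist_force'].round(2))
movel(t-d*.003+[0,0,.03],v=.06)
s=read_state();print(s['t'],s['width'],s['wrist_force'].round(2))
p=s['position']
# up, then over to front of the bay
movel([p[0],p[1],.232],v=.15)
Rz=Ro.from_euler('z',RYAW);q=tq(.35,RYAW,1);d=Ro.from_quat(q).apply([0,0,1])
p=O*[1,1,0]+Rz.apply([-.16,0,.228])-d*.003
movel(p,q,v=.15)
s=read_state();print(s['t'],s['width'],s['position']-p,s['joint_pos'].round(2))
snap('wrist','11');snap('scene','11')
E
```

```text
25.475 0.030121235463757706 [-0.39 -0.28 -0.3 ]
26.125 0.02990062968743458 [ 0.06 -0.67 -0.81]
28.5583 0.029694479803013905 [-0.00028484 -0.00074517 -0.00017633] [ 0.66  0.39 -0.99  2.31  1.04  0.45  0.46]
```

View pics/11_wrist.png

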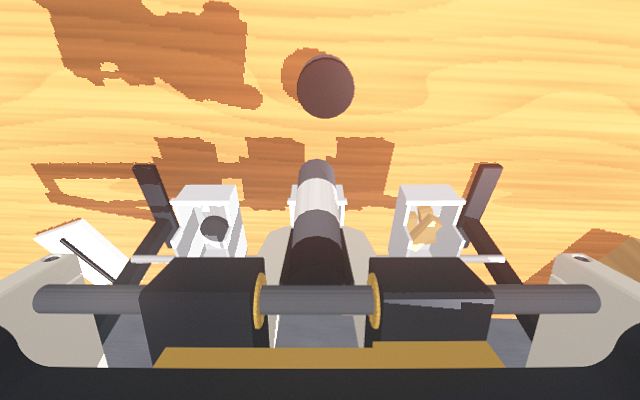

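View pics/11_scene.png

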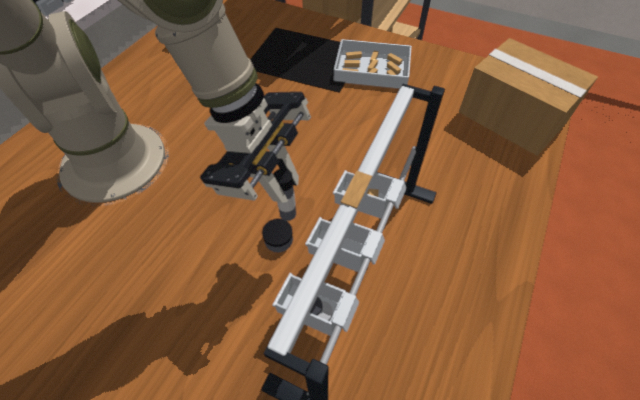

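```bash
python3 - <<'E'
from workcell import *
from h import *
Rz=Ro.from_euler('z',RYAW)
def P(x,z,lean):
    q=tq(lean,RYAW,1);d=Ro.from_quat(q).apply([0,0,1])
    return O*[1,1,0]+Rz.apply([x,0,z])-d*.003,q
def F():
    fs=[]
    for _ in range(4): pause(.03); fs.append(read_state()['wrist_force'])
    return np.mean(fs,axis=0)
movel(*P(-.078,.228,.39),v=.1)
print(read_state()['t']);c=snap('wrist','12');snap('scene','12')
movel(*P(-.078,.195,.39),v=.08)
movel(*P(-.078,.180,.39),v=.04)
f0=F();print(f0.round(2))
z=.180
while z>.166:
    z-=.0015;movel(*P(-.078,z,.39),v=.02);f=F();print(round(z,4),(f-f0).round(2))
    if f[2]-f0[2]>1.8: break
s=read_state();print(s['t'],s['width'])
snap('wrist','13');snap('scene','13')
E
```

```text
29.625
[ 0.06  0.17 -0.69]
0.1785 [-0.54 -0.39 -0.27]
0.177 [ 0.08 -0.38 -0.42]
0.1755 [ 0.14 -0.52 -0.53]
0.174 [-0.39  0.11 -0.46]
0.1725 [ 0.34  0.1  -1.13]
0.171 [-3.72 -1.29 11.15]
33.25 0.02954463647882819
```

View pics/13_wrist.png

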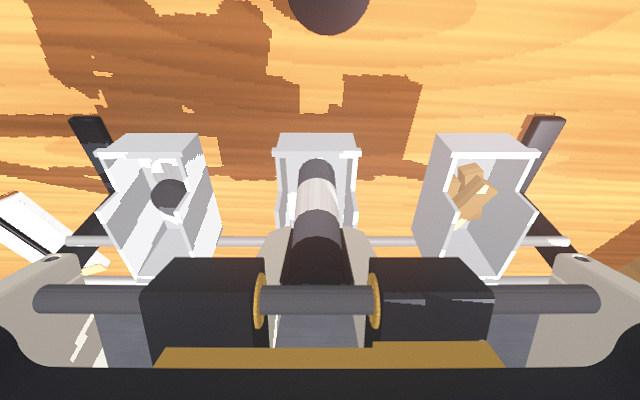

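View pics/13_scene.png

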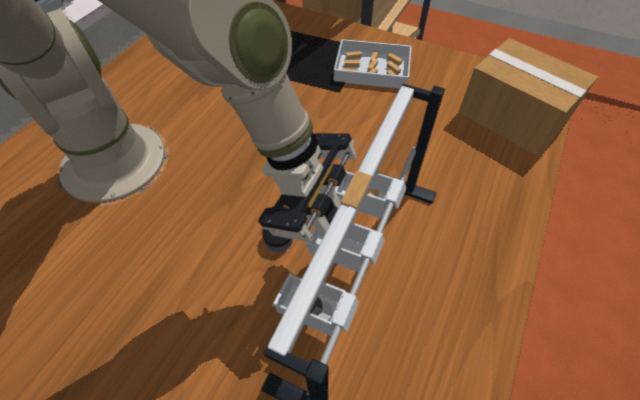

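Contact with the bin floor at z≈0.172, and the tube's base is inside the bin at (317,162). Easing off and releasing slowly.

```bash
python3 - <<'E'
from workcell import *
from h import *
Rz=Ro.from_euler('z',RYAW)
q=tq(.39,RYAW,1);d=Ro.from_quat(q).apply([0,0,1])
movel(O*[1,1,0]+Rz.apply([-.078,0,.1718])-d*.003,q,v=.02)
print(read_state()['wrist_force'].round(2))
for w in (.0305,.0315,.0325,.034,.037,.042,.05,.06):
    grip(w,4);s=read_state();print(w,round(s['width'],4),round(s['t'],2),s['wrist_force'].round(2))
snap('wrist','14')
E
```

```text
[-0.88 -1.83  4.27]
0.0305 0.0303 33.82 [ 0.47  0.85 -0.74]
0.0315 0.0315 34.04 [ 0.24  0.43 -0.29]
0.0325 0.0326 34.27 [ 0.36 -0.15 -0.29]
0.034 0.0343 34.53 [ 0.53 -0.38  0.03]
0.037 0.0374 34.84 [-0.34  0.29 -0.27]
0.042 0.0419 35.2 [0.09 0.25 0.84]
0.05 0.0499 35.61 [ 0.   -0.24 -0.89]
0.06 0.0599 36.04 [-0.61 -1.15  0.14]
```

View pics/14_wrist.png

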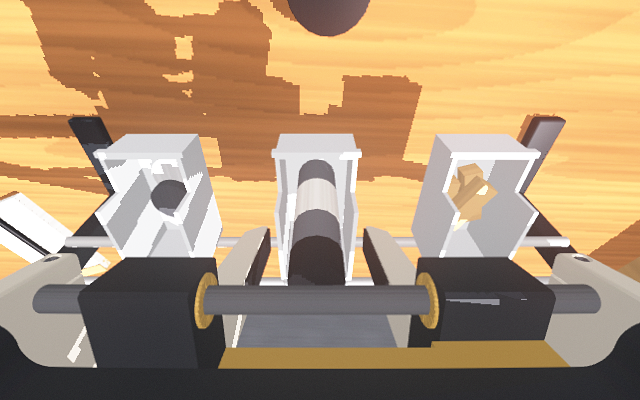

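The tube stands free and centred between the open fingers, with its base at (317,163). Retracting and checking.

```bash
python3 - <<'E'
from workcell import *
from h import *
s=read_state();d=Ro.from_quat(s['tool_rot']).apply([0,0,1])
movel(s['position']-d*.13,v=.1)
s=read_state();movel(s['position']+[-.03,0,.03],v=.15)
pause(.5)
s=read_state();print(s['t'],s['position'],s['wrist_force'].round(2))
c=snap('scene','15');crop(c,280,150,130,110,5.5,'pics/15_sc.png');snap('wrist','15')
P=cloud(c)
w=load('wrist','15');Q=cloud(w)
for nm,A in (('s',P),('w',Q)):
    m=(A[...,2]>.19)&(A[...,2]<.205)&(abs(A[...,0]-.59)<.03)&(abs(A[...,1]+.008)<.03);print(nm,m.sum(),A[m].mean(0) if m.any() else '')
t=load('top','0');c2=snap('top','15');A=cloud(c2);m=(A[...,2]>.19)&(A[...,2]<.206)&(abs(A[...,0]-.59)<.04)&(abs(A[...,1]+.008)<.04);print(m.sum(),A[m].mean(0) if m.any() else '')
crop(c2,200,110,250,180,3.2,'pics/15_tc.png')
A0=cloud(t)
for B in (A0,A):
    x,y,z=B[...,0],B[...,1],B[...,2]
    mt=(abs(z-.034)<.006)&(abs(x-.465)<.06)&(abs(y)<.06);print('tub',B[mt].mean(0))
E
```

```text
38.475 [ 0.5055304  -0.01073666  0.32425185] [ 0.46 -0.11  0.47]
s 209 [ 0.58405711 -0.00947849  0.19573774]
w 504 [ 0.58275652 -0.00930685  0.19483407]
154 [ 0.58454756 -0.00666986  0.19427778]
tub [ 0.46505557 -0.0028576   0.03558232]
tub [nan nan nan]<stdin>:18: RuntimeWarning: Mean of empty slice.
  ret = um.true_divide(
```

View pics/15_sc.png

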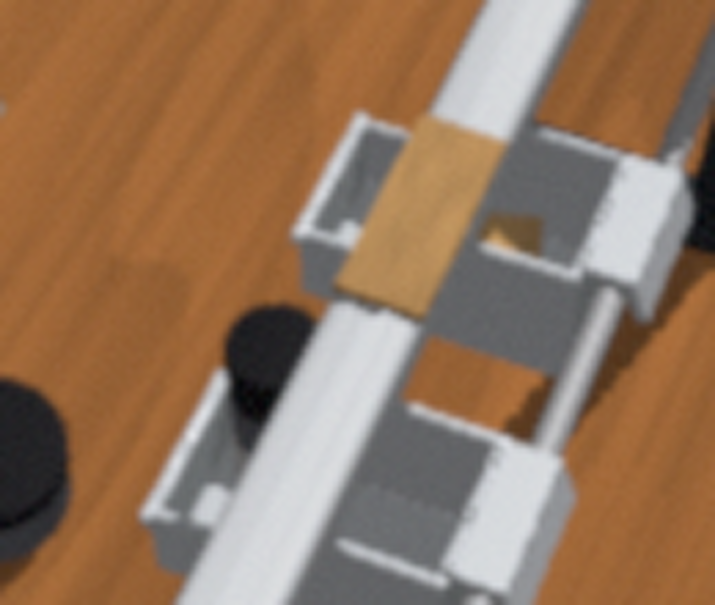

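View pics/15_wrist.png

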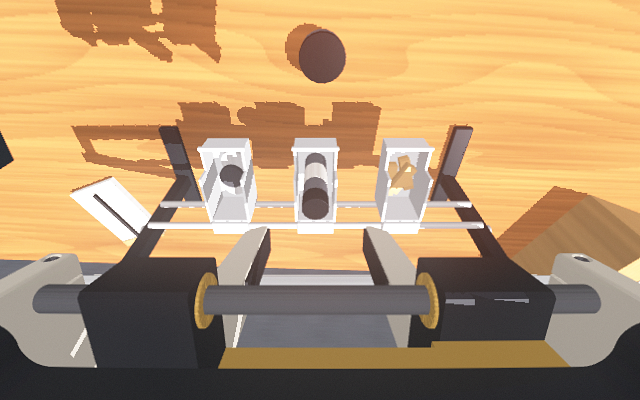

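```bash
python3 - <<'E'
from workcell import *
from h import *
for n in('15',):
    A=cloud(load('wrist',n));m=(abs(A[...,2]-.034)<.005)&(abs(A[...,0]-.465)<.06)&(abs(A[...,1])<.06);print('tub',A[m].mean(0))
finish_job();print(read_state()['t'])
E
```

```text
tub [ 0.46322247 -0.00546407  0.03619518]
the job is handed in; nothing more can be done
the job is handed in; nothing more can be done
```

The empty bin hangs by its lip on the upper rail in the middle place, and the tube stands upright inside it. I handed the job in at about 38.5 s on the robot's clock; no verdict comes back.

- **Bin:** I gripped it across the sides with the hand leaned back, lowered the hook onto the rail until it touched, and tipped it gently onto the stop. I then opened the fingers in small steps while the tube still stood on the bench. The last pictures show the lip over the rail and the bin square and centred between its neighbours. I did not fit its final pose numerically.
- **Tube:** I lowered it until I felt the bin floor, which showed as an 11 N push on the last step. I eased that off to about 4 N and released slowly. The tube's top measured z ≈ 0.195 m against an expected 0.1945 m. It stands about 17 mm forward of the bin's middle, where 36 mm is allowed, and its y agrees to a few millimetres.
- **Others:** The squat tub measured within about 3 mm of its starting place, and the two hung bins look unmoved in the pictures. The wrist force was near zero with the arm withdrawn.

One check failed: in the last top picture I got no reading of the tub, probably because the arm hid it. I used the wrist camera for the tub instead.

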